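# Gauge fused-glass plates and file them for annealing

### The arm

A 6-joint arm with a two-finger parallel gripper is mounted at the origin on the work surface. World frame = base frame: x ahead of the robot, y to its left, z up, the work surface at z = 0. Lengths are in m, angles in degrees, forces in N, time in s.
With the tool pointing down it reaches from about 0.4 to 0.825 m from the base axis. Payload 7 kg.
Tool frame: the origin (TCP) lies midway between the tips of the shut fingers; the grasp point (between the pads) lies 19 mm behind it; z points along the fingers, y is the line along which they close (so a half turn about z gives the same grasp; the last joint's range is limited). The gripper opens to 88 mm and grips with 3 to 60 N. Pads are 19 mm wide; open, the fingers measure 130 mm over their backs; the gripper's body (78 mm by 193 mm) begins 47 mm behind the grasp point.
Start: joints at [16.507, 20.546, 0.682, 0, -70.136, -16.507], TCP at [0.675, -0, 0.227] pointing down, gripper open.
Joint ranges: [-176.03, 176.03], [-82.01, 121.73], [-58.28, 71.71], [-173.87, 95.51], [-174.79, -0.11], [-173.66, 173.66]. Speed limits (degrees/s): [136.94, 136.94, 172.46, 180, 180, 180].

### API

Orientations are given as [roll, pitch, yaw] about the fixed x, y, z axes, in that order (R = Rz(yaw) Ry(pitch) Rx(roll)).
In Python, from plant import * gives the robot as it stands.
- The arm moves only by the tool move_arm, never from a script. Its argument "commands" is a list of rows, each a list of 7 numbers: the shift along the world's x, y, z in mm, then the turn, a rotation vector about the world's x, y, z in degrees, then the opening in per cent of the stroke, from 0 (shut) to 100 (fully open). In form: [[x, y, z, rx, ry, rz, fingers], ...]. A call has 1 to 20 rows; each row shifts and turns the commanded pose from where the row before left it; what a row does not reach is not made up. A row lasts 1/10 s, in which the tool goes at most 50 mm and 8.59 degrees, less where a joint would pass 70% of its speed; a pose out of reach is approached as far as the arm can. A call with a gripper value outside its range is refused whole. The fingers move at their own pace and stop on an object; "squeeze" is the grip in N (left out, the last holds). Time passes only in rows, so rows that do not move let the fingers close. It gives the time, the measured TCP pose, the force and the opening at its end, in the units of the state.
- get_state(): the state, without advancing time (a new reading comes with each control period).
- capture(name): name is "scene" or "side" or "wrist"; returns a dict with "frame" (420x560x3 uint8, blue, green, red), "camera_matrix" (3x3 intrinsics, pixels), "dist_coeffs" ([k1, k2, p1, p2, k3] as OpenCV has them; the pictures are not rectified), "world_to_cam" (4x4, takes a point from world to camera coordinates); the wrist camera has in their place "tool_from_camera" (4x4, takes a point from camera to tool coordinates, whose origin is the TCP and whose axes are the flange's). Camera axes: x right, y up, looking along -z (the intrinsics and any distortion apply to the point x, -y, -z); pixel columns grow to the right and rows downward; lengths in m; the calibration is good to about 2 mm. A picture is of the moment at which its call begins: read the wrist's pose just before it. There is no depth.
- close_job(): hands the job in, once; it reports no verdict.
The state is a dict: "time_s": time; "joints": joint angles; "qd": joint speeds; "joint_torque": joint torques, N m; "tcp_pos": TCP position; "eef_rot": TCP orientation; "contact_force": force on the tool from outside, world axes, zero at the start; "moment": the same for the moment, N m; "gripper_width": finger opening in m.
Only numpy, scipy, OpenCV 4.12 (cv2) and the standard library are available. Lean on these libraries where they do the work, as an engineer would, in place of code of your own. Each camera call takes 0.05 s, during which the arm holds its last target. There are 200 camera calls.

### The job

Sort the glass plates in the wooden rack by thickness for the annealing kiln, one plate at a time: draw a plate up out of the rack by its top edge, slide it upright and low along the slot of the taper gauge from the wide mouth until it wedges, and read the colour band at which its leading edge stops. Then free it and stand it in a free slot of the carrier of that colour, fully down on the carrier's base and roughly centred along the slot, before you fetch the next, until every plate is filed. The plates are glass: never let one topple, and leave the other things on the bench where they are.

Things in the scene. Friction and masses are not known exactly. Their poses are not given: they have to be found in the camera images.
- plate_1: sea-green fused-glass plate, 80 mm long, 100 mm high, standing on a long edge; thickness 8, 12 or 16 mm (two, three or four fused layers), to be found with the gauge: the plates are otherwise alike. Origin: centre of its underside; x along its length, y through its thickness, z up. About 0.13 to 0.37 kg. May be absent.
- plate_2: sea-green fused-glass plate, 80 mm long, 100 mm high, standing on a long edge; thickness 8, 12 or 16 mm (two, three or four fused layers), to be found with the gauge: the plates are otherwise alike. Origin: centre of its underside; x along its length, y through its thickness, z up. About 0.13 to 0.37 kg. May be absent.
- plate_3: sea-green fused-glass plate, 80 mm long, 100 mm high, standing on a long edge; thickness 8, 12 or 16 mm (two, three or four fused layers), to be found with the gauge: the plates are otherwise alike. Origin: centre of its underside; x along its length, y through its thickness, z up. About 0.13 to 0.37 kg. May be absent.
- plate_4: sea-green fused-glass plate, 80 mm long, 100 mm high, standing on a long edge; thickness 8, 12 or 16 mm (two, three or four fused layers), to be found with the gauge: the plates are otherwise alike. Origin: centre of its underside; x along its length, y through its thickness, z up. About 0.13 to 0.37 kg. May be absent.
- plate_5: sea-green fused-glass plate, 80 mm long, 100 mm high, standing on a long edge; thickness 8, 12 or 16 mm (two, three or four fused layers), to be found with the gauge: the plates are otherwise alike. Origin: centre of its underside; x along its length, y through its thickness, z up. About 0.13 to 0.37 kg. May be absent.
- rack: wooden plate rack fixed to the bench, 270 (y) x 90 mm: two rails, and five slots 20 mm wide between pairs of upright 10 mm dowels. Origin: centre of its underside; slots centred at y = -104, -52, 0, 52, 104 mm, plates' length along its x. Plates stand on the rails, 10 mm above the bench; dowel tops 52 mm above the bench.
- gauge: taper gauge bolted to the bench: steel base 255 x 104 x 8 mm, two aluminium jaws 45 mm high (tops 53 mm above the bench) forming a straight slot 225 mm long, open at the top and both ends. Origin: centre of its underside; x along the slot from wide mouth to narrow end. Bands on the jaw tops, by distance from the mouth: red 75-125 mm, yellow 125-175, blue 175-225.
- gauge_mouth (a point): middle of the slot's floor at the wide mouth, axes as the gauge's. Slot 24 mm wide here, narrowing evenly about its x axis by 2 mm every 25 mm, to 6 mm at 225 mm. A plate stops where the slot is as wide as it is thick: leading edge mid red = 16 mm, mid yellow = 12 mm, mid blue = 8 mm. It wedges lightly; draw it back to free it.
- carrier_blue: loose annealing carrier for 8 mm plates: blue base plate 100 (x) x 112 (y) x 8 mm carrying two slots along x between upright steel sheets 80 mm long, 3 mm thick, tops 53 mm above the bench; each slot 16 mm wide. Origin: centre of its underside, z up. 0.9 kg.
- carrier_blue_slot0 (a point): middle of the floor of a slot of the blue carrier, 8 mm above the carrier's underside, at y = -27 mm of its frame; axes as the carrier's, slot along x
- carrier_blue_slot1 (a point): middle of the floor of a slot of the blue carrier, 8 mm above the carrier's underside, at y = +27 mm of its frame; axes as the carrier's, slot along x
- carrier_yellow: loose annealing carrier for 12 mm plates: yellow base plate 100 (x) x 112 (y) x 8 mm carrying two slots along x between upright steel sheets 80 mm long, 3 mm thick, tops 53 mm above the bench; each slot 20 mm wide. Origin: centre of its underside, z up. 0.9 kg.
- carrier_yellow_slot0 (a point): middle of the floor of a slot of the yellow carrier, 8 mm above the carrier's underside, at y = -27 mm of its frame; axes as the carrier's, slot along x
- carrier_yellow_slot1 (a point): middle of the floor of a slot of the yellow carrier, 8 mm above the carrier's underside, at y = +27 mm of its frame; axes as the carrier's, slot along x
- carrier_red: loose annealing carrier for 16 mm plates: red base plate 100 (x) x 112 (y) x 8 mm carrying two slots along x between upright steel sheets 80 mm long, 3 mm thick, tops 53 mm above the bench; each slot 24 mm wide. Origin: centre of its underside, z up. 0.9 kg.
- carrier_red_slot0 (a point): middle of the floor of a slot of the red carrier, 8 mm above the carrier's underside, at y = -27 mm of its frame; axes as the carrier's, slot along x
- carrier_red_slot1 (a point): middle of the floor of a slot of the red carrier, 8 mm above the carrier's underside, at y = +27 mm of its frame; axes as the carrier's, slot along x
- frit_jar: glass jar with red lid, 68 mm wide, 105 mm high; bystander. Origin: centre of its underside.
- jacks: steel glassworking jacks lying flat, 200 mm long (along x), 55 mm wide; bystander. Origin: centre of its underside.
- frit_bowl: steel bowl, 76 mm wide, 35 mm high; bystander. Origin: centre of its underside.
- vase: small pale glass vase, 125 mm high; bystander. Origin: centre of its underside.
- scraper: spatula lying flat, 200 mm long (along x); bystander. Origin: centre of its underside.
There are look-alikes about, which are no part of the job. What is shaped like the carrier_yellow but pink or purple is not meant.

How it is judged (in metres and radians):
On the way, in this order (a step that is already met when the one before it is completed fails the run):
1. a first plate is wedged in the gauge slot (((x of plate_1 in the frame of gauge_mouth between 0.096 and 0.128 m and y of plate_1 in the frame of gauge_mouth between -0.005 and 0.005 m and z of plate_1 in the frame of gauge_mouth below 0.025 m and contact force between plate_1 and gauge above 1.5 N) or (x of plate_2 in the frame of gauge_mouth between 0.046 and 0.078 m and y of plate_2 in the frame of gauge_mouth between -0.005 and 0.005 m and z of plate_2 in the frame of gauge_mouth below 0.025 m and contact force between plate_2 and gauge above 1.5 N) or (x of plate_3 in the frame of gauge_mouth between 0.146 and 0.178 m and y of plate_3 in the frame of gauge_mouth between -0.005 and 0.005 m and z of plate_3 in the frame of gauge_mouth below 0.025 m and contact force between plate_3 and gauge above 1.5 N) or (x of plate_4 in the frame of gauge_mouth between 0.096 and 0.128 m and y of plate_4 in the frame of gauge_mouth between -0.005 and 0.005 m and z of plate_4 in the frame of gauge_mouth below 0.025 m and contact force between plate_4 and gauge above 1.5 N) or (x of plate_5 in the frame of gauge_mouth between 0.146 and 0.178 m and y of plate_5 in the frame of gauge_mouth between -0.005 and 0.005 m and z of plate_5 in the frame of gauge_mouth below 0.025 m and contact force between plate_5 and gauge above 1.5 N))), for 0.1 s.
2. that plate stands in the carrier of its thickness ((((distance between plate_1 and carrier_yellow_slot0 below 0.022 m or distance between plate_1 and carrier_yellow_slot1 below 0.022 m) and z of plate_1 in the frame of carrier_yellow below 0.013 m and angle between plate_1's own z axis and vertical below 0.3 rad) or ((distance between plate_2 and carrier_red_slot0 below 0.022 m or distance between plate_2 and carrier_red_slot1 below 0.022 m) and z of plate_2 in the frame of carrier_red below 0.013 m and angle between plate_2's own z axis and vertical below 0.3 rad) or ((distance between plate_3 and carrier_blue_slot0 below 0.022 m or distance between plate_3 and carrier_blue_slot1 below 0.022 m) and z of plate_3 in the frame of carrier_blue below 0.013 m and angle between plate_3's own z axis and vertical below 0.3 rad) or ((distance between plate_4 and carrier_yellow_slot0 below 0.022 m or distance between plate_4 and carrier_yellow_slot1 below 0.022 m) and z of plate_4 in the frame of carrier_yellow below 0.013 m and angle between plate_4's own z axis and vertical below 0.3 rad) or ((distance between plate_5 and carrier_blue_slot0 below 0.022 m or distance between plate_5 and carrier_blue_slot1 below 0.022 m) and z of plate_5 in the frame of carrier_blue below 0.013 m and angle between plate_5's own z axis and vertical below 0.3 rad))), for 0.2 s.
3. a second plate is wedged in the gauge slot (((x of plate_1 in the frame of gauge_mouth between 0.096 and 0.128 m and y of plate_1 in the frame of gauge_mouth between -0.005 and 0.005 m and z of plate_1 in the frame of gauge_mouth below 0.025 m and contact force between plate_1 and gauge above 1.5 N) or (x of plate_2 in the frame of gauge_mouth between 0.046 and 0.078 m and y of plate_2 in the frame of gauge_mouth between -0.005 and 0.005 m and z of plate_2 in the frame of gauge_mouth below 0.025 m and contact force between plate_2 and gauge above 1.5 N) or (x of plate_3 in the frame of gauge_mouth between 0.146 and 0.178 m and y of plate_3 in the frame of gauge_mouth between -0.005 and 0.005 m and z of plate_3 in the frame of gauge_mouth below 0.025 m and contact force between plate_3 and gauge above 1.5 N) or (x of plate_4 in the frame of gauge_mouth between 0.096 and 0.128 m and y of plate_4 in the frame of gauge_mouth between -0.005 and 0.005 m and z of plate_4 in the frame of gauge_mouth below 0.025 m and contact force between plate_4 and gauge above 1.5 N) or (x of plate_5 in the frame of gauge_mouth between 0.146 and 0.178 m and y of plate_5 in the frame of gauge_mouth between -0.005 and 0.005 m and z of plate_5 in the frame of gauge_mouth below 0.025 m and contact force between plate_5 and gauge above 1.5 N))), for 0.1 s.
4. two plates stand in carriers (((distance between any of plate_1, plate_2, plate_3, plate_4, plate_5 and carrier_blue_slot0 below 0.022 m and distance between any of plate_1, plate_2, plate_3, plate_4, plate_5 and carrier_blue_slot1 below 0.022 m) or (distance between any of plate_1, plate_2, plate_3, plate_4, plate_5 and carrier_blue_slot0 below 0.022 m and distance between any of plate_1, plate_2, plate_3, plate_4, plate_5 and carrier_yellow_slot0 below 0.022 m) or (distance between any of plate_1, plate_2, plate_3, plate_4, plate_5 and carrier_blue_slot0 below 0.022 m and distance between any of plate_1, plate_2, plate_3, plate_4, plate_5 and carrier_yellow_slot1 below 0.022 m) or (distance between any of plate_1, plate_2, plate_3, plate_4, plate_5 and carrier_blue_slot0 below 0.022 m and distance between any of plate_1, plate_2, plate_3, plate_4, plate_5 and carrier_red_slot0 below 0.022 m) or (distance between any of plate_1, plate_2, plate_3, plate_4, plate_5 and carrier_blue_slot0 below 0.022 m and distance between any of plate_1, plate_2, plate_3, plate_4, plate_5 and carrier_red_slot1 below 0.022 m) or (distance between any of plate_1, plate_2, plate_3, plate_4, plate_5 and carrier_blue_slot1 below 0.022 m and distance between any of plate_1, plate_2, plate_3, plate_4, plate_5 and carrier_yellow_slot0 below 0.022 m) or (distance between any of plate_1, plate_2, plate_3, plate_4, plate_5 and carrier_blue_slot1 below 0.022 m and distance between any of plate_1, plate_2, plate_3, plate_4, plate_5 and carrier_yellow_slot1 below 0.022 m) or (distance between any of plate_1, plate_2, plate_3, plate_4, plate_5 and carrier_blue_slot1 below 0.022 m and distance between any of plate_1, plate_2, plate_3, plate_4, plate_5 and carrier_red_slot0 below 0.022 m) or (distance between any of plate_1, plate_2, plate_3, plate_4, plate_5 and carrier_blue_slot1 below 0.022 m and distance between any of plate_1, plate_2, plate_3, plate_4, plate_5 and carrier_red_slot1 below 0.022 m) or (distance between any of plate_1, plate_2, plate_3, plate_4, plate_5 and carrier_yellow_slot0 below 0.022 m and distance between any of plate_1, plate_2, plate_3, plate_4, plate_5 and carrier_yellow_slot1 below 0.022 m) or (distance between any of plate_1, plate_2, plate_3, plate_4, plate_5 and carrier_yellow_slot0 below 0.022 m and distance between any of plate_1, plate_2, plate_3, plate_4, plate_5 and carrier_red_slot0 below 0.022 m) or (distance between any of plate_1, plate_2, plate_3, plate_4, plate_5 and carrier_yellow_slot0 below 0.022 m and distance between any of plate_1, plate_2, plate_3, plate_4, plate_5 and carrier_red_slot1 below 0.022 m) or (distance between any of plate_1, plate_2, plate_3, plate_4, plate_5 and carrier_yellow_slot1 below 0.022 m and distance between any of plate_1, plate_2, plate_3, plate_4, plate_5 and carrier_red_slot0 below 0.022 m) or (distance between any of plate_1, plate_2, plate_3, plate_4, plate_5 and carrier_yellow_slot1 below 0.022 m and distance between any of plate_1, plate_2, plate_3, plate_4, plate_5 and carrier_red_slot1 below 0.022 m) or (distance between any of plate_1, plate_2, plate_3, plate_4, plate_5 and carrier_red_slot0 below 0.022 m and distance between any of plate_1, plate_2, plate_3, plate_4, plate_5 and carrier_red_slot1 below 0.022 m))), for 0.2 s.
5. a third plate is wedged in the gauge slot (((x of plate_1 in the frame of gauge_mouth between 0.096 and 0.128 m and y of plate_1 in the frame of gauge_mouth between -0.005 and 0.005 m and z of plate_1 in the frame of gauge_mouth below 0.025 m and contact force between plate_1 and gauge above 1.5 N) or (x of plate_2 in the frame of gauge_mouth between 0.046 and 0.078 m and y of plate_2 in the frame of gauge_mouth between -0.005 and 0.005 m and z of plate_2 in the frame of gauge_mouth below 0.025 m and contact force between plate_2 and gauge above 1.5 N) or (x of plate_3 in the frame of gauge_mouth between 0.146 and 0.178 m and y of plate_3 in the frame of gauge_mouth between -0.005 and 0.005 m and z of plate_3 in the frame of gauge_mouth below 0.025 m and contact force between plate_3 and gauge above 1.5 N) or (x of plate_4 in the frame of gauge_mouth between 0.096 and 0.128 m and y of plate_4 in the frame of gauge_mouth between -0.005 and 0.005 m and z of plate_4 in the frame of gauge_mouth below 0.025 m and contact force between plate_4 and gauge above 1.5 N) or (x of plate_5 in the frame of gauge_mouth between 0.146 and 0.178 m and y of plate_5 in the frame of gauge_mouth between -0.005 and 0.005 m and z of plate_5 in the frame of gauge_mouth below 0.025 m and contact force between plate_5 and gauge above 1.5 N))), for 0.1 s.
At the end, for the whole second after the job is handed in: Every plate present stands upright (within 17 degrees) in a slot of the carrier for its thickness (blue 8 mm, yellow 12 mm, red 16 mm), its underside within 5 mm of the carrier's base and its middle within about 2 cm of the slot's middle, at rest, the carriers flat on the bench ((distance between plate_1 and carrier_yellow_slot0 below 0.022 m or distance between plate_1 and carrier_yellow_slot1 below 0.022 m) and z of each of plate_1, plate_4 in the frame of carrier_yellow below 0.013 m and angle between each of plate_1, plate_2, plate_3, plate_4, plate_5's own z axis and vertical below 0.3 rad and (distance between plate_2 and carrier_red_slot0 below 0.022 m or distance between plate_2 and carrier_red_slot1 below 0.022 m) and z of plate_2 in the frame of carrier_red below 0.013 m and (distance between plate_3 and carrier_blue_slot0 below 0.022 m or distance between plate_3 and carrier_blue_slot1 below 0.022 m) and z of each of plate_3, plate_5 in the frame of carrier_blue below 0.013 m and (distance between plate_4 and carrier_yellow_slot0 below 0.022 m or distance between plate_4 and carrier_yellow_slot1 below 0.022 m) and (distance between plate_5 and carrier_blue_slot0 below 0.022 m or distance between plate_5 and carrier_blue_slot1 below 0.022 m) and linear speed of each of plate_1, plate_2, plate_3, plate_4, plate_5 below 0.03 m/s and angle between each of carrier_blue, carrier_yellow, carrier_red's own z axis and vertical below 0.06 rad); the robot touches nothing.
It fails at once if a glass plate is toppled (more than 60 degrees from upright) (angle between any of plate_1, plate_2, plate_3, plate_4, plate_5's own z axis and vertical above 1.05 rad).
It fails at once if a bystander (frit jar, jacks, frit bowl, vase, scraper) is pushed more than 4 cm (distance of any of frit_jar, jacks, frit_bowl, vase, scraper from where it was at the start of the episode above 0.04 m).
Of plate_1, plate_2, plate_3, plate_4, plate_5 only 3 to 4 are there at a start; the rules pass over those that are not, and their reading is None.
At some moment in a run one of carrier_blue, carrier_yellow, carrier_red may be knocked a few centimetres aside while the robot is not near it.
It also fails if it takes over 210 s, if anything falls off the work surface, if the arm or the gripper's body presses on something with over 40 N, if the wrist force passes 120 N, or if a joint passes its speed limit or range.

## Working session

There is one attempt and no reset: what is moved stays moved. The work goes in short steps, Python scripts to look and compute and a tool call to move; the robot and the scene stay as the last step left them, time stands still between calls to the robot, and variables do not carry over. Pictures are saved under pics/ and viewed, on a budget of 14 in all, crops included, one or two more only if the job needs it, and the job is handed in when it is done.

Besides the shell and the picture viewer there is one more tool, called after "Call:" as a command line: name --pt "numbers of a row" for each row, then --argument value for the rest. move_arm: Moves the arm, as the interface text tells. Its arguments: {"type":"object","properties":{"commands":{"type":"array"},"squeeze":{"type":"number"}},"required":["commands"]}

```bash
mkdir -p pics; ls
cat > h.py <<'E'
from plant import *
import numpy as np, cv2
from scipy.spatial.transform import Rotation as Ro
def cap(n,save=None):
    s=get_state(); c=capture(n); c['n']=n
    if n=='wrist':
        T=np.eye(4); T[:3,:3]=Ro.from_euler('xyz',s['eef_rot'],degrees=True).as_matrix(); T[:3,3]=s['tcp_pos']
        c['cw']=T@np.array(c['tool_from_camera'])
    else: c['cw']=np.linalg.inv(np.array(c['world_to_cam']))
    if save: cv2.imwrite('pics/'+save,c['frame'])
    return c
def ray(c,uv,z):
    p=cv2.undistortPoints(np.array(uv,float).reshape(-1,1,2),np.array(c['camera_matrix'],float),np.array(c['dist_coeffs'],float)).reshape(-1,2)
    d=np.c_[p[:,0],-p[:,1],-np.ones(len(p))]@c['cw'][:3,:3].T; o=c['cw'][:3,3]
    return o+d*((z-o[2])/d[:,2])[:,None]
def proj(c,P):
    P=np.atleast_2d(np.array(P,float)); q=(P-c['cw'][:3,3])@c['cw'][:3,:3]
    q=q*[1,-1,-1]
    return cv2.projectPoints(q,np.zeros(3),np.zeros(3),np.array(c['camera_matrix'],float),np.array(c['dist_coeffs'],float))[0].reshape(-1,2)
E
python3 - <<'E'
from h import *
print(get_state())
a=cap('scene');b=cap('side');w=cap('wrist','w0.png')
cv2.imwrite('pics/a0.png',a['frame']);cv2.imwrite('pics/b0.png',b['frame'])
for c in(a,b,w): print(c['n'],c['cw'].round(3).tolist(),np.array(c['camera_matrix']).round(1).tolist(),c['dist_coeffs'])
E
```

```text
pics
{'time_s': 0.0, 'joints': array([ 1.65069522e+01,  2.05922445e+01,  6.32331893e-01, -2.13101657e-02,
       -7.01344177e+01, -1.65063293e+01]), 'qd': array([-0.00511621,  0.05033871, -0.03731952, -0.0265437 , -0.0008609 ,
       -0.12656653]), 'joint_torque': array([-8.00930356e-04, -5.82726967e+01,  2.93058443e+01,  6.99745238e+00,
        6.93249181e-03, -2.06530804e-04]), 'tcp_pos': array([ 6.74502722e-01, -2.10196165e-05,  2.25598847e-01]), 'eef_rot': array([ 1.79903865e+02, -7.59696158e-03, -9.00066288e+01]), 'contact_force': array([ 0.0661856 ,  0.05288379, -0.65562006]), 'moment': array([ 0.00729321, -0.01074449, -0.03194906]), 'gripper_width': 0.08772772356468585}
scene [[0.5, -0.735, 0.459, 1.125], [0.866, 0.425, -0.264, -0.342], [-0.001, 0.529, 0.849, 1.105], [0.0, 0.0, 0.0, 1.0]] [[444.8, 0.0, 274.7], [0.0, 444.8, 206.0], [0.0, 0.0, 1.0]] [-0.05058594  0.          0.          0.          0.        ]
side [[-0.72, -0.402, 0.566, 1.247], [0.694, -0.435, 0.574, 0.713], [0.015, 0.806, 0.592, 0.794], [0.0, 0.0, 0.0, 1.0]] [[416.0, 0.0, 284.2], [0.0, 416.0, 208.4], [0.0, 0.0, 1.0]] [-0.07207039  0.          0.          0.          0.        ]
wrist [[-1.0, 0.0, 0.001, 0.676], [-0.001, -0.962, -0.273, -0.074], [0.001, -0.273, 0.962, 0.384], [0.0, 0.0, 0.0, 1.0]] [[367.2, 0.0, 275.6], [0.0, 367.2, 203.9], [0.0, 0.0, 1.0]] [-0.06880914  0.          0.          0.          0.        ]
```

```bash
python3 -c "
import plant;print([x for x in dir(plant) if x[0]!='_'])"
```

```text
['Unreachable', 'capture', 'close_job', 'get_state']
```

View pics/a0.png

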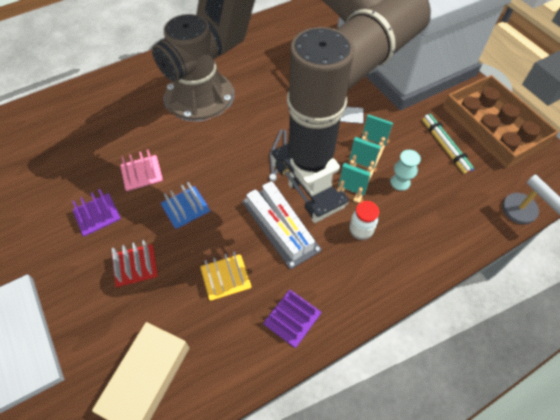

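View pics/b0.png

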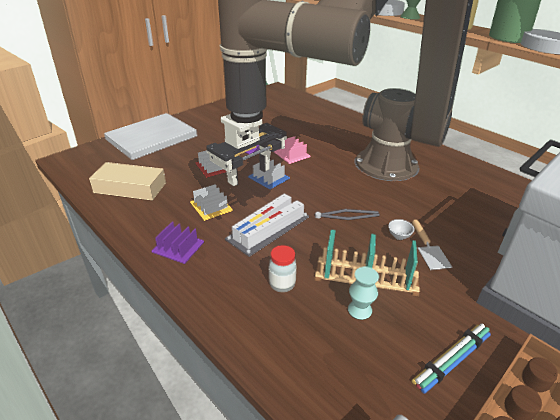

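The scene view shows three green plates in the rack (375,128), (365,152) and (355,180). The gauge is at (282,225) with red bands at its upper-left end. The carriers are blue (186,205), yellow (226,278) and red (134,264), and the purple and pink ones are decoys. The jar (364,220), vase (405,170), bowl and scraper sit near the rack.

```bash
cat >> h.py <<'E'
R={'red':((0,130,70),(6,255,255)),'yellow':((20,130,90),(33,255,255)),'blue':((102,120,60),(118,255,255)),'teal':((72,90,40),(92,255,200))}
def comps(c,col,mn=25):
    h=cv2.cvtColor(c['frame'],cv2.COLOR_BGR2HSV); m=cv2.inRange(h,*map(np.array,R[col]))
    if col=='red': m|=cv2.inRange(h,np.array((174,130,70)),np.array((180,255,255)))
    n,l,s,ce=cv2.connectedComponentsWithStats(m)
    return [(ce[i],s[i,4],np.argwhere(l==i)[:,::-1]) for i in range(1,n) if s[i,4]>=mn]
def rect(c,px,z):
    P=ray(c,px,z)[:,:2]*1000; (x,y),(w,h),a=cv2.minAreaRect(P.astype(np.float32)); return [round(float(v),1) for v in(x,y,w,h,a)]
E
python3 - <<'E'
from h import *
for n in('scene','side'):
    c=cap(n)
    for col in('red','yellow','blue','teal'):
        z={'teal':.110}.get(col,.008)
        for ce,s,p in comps(c,col,12):
            zz=.053 if col!='teal' and s<60 else z
            print(n,col,ce.round(),s,'rect',rect(c,p,zz))
E
```

```text
scene red [367. 211.] 402 rect [679.7, 223.3, 66.0, 69.9, 3.4]
scene red [283. 210.] 24 rect [580.4, -2.1, 4.9, 37.7, 89.3]
scene red [273. 215.] 25 rect [581.2, -34.7, 36.3, 5.2, 5.8]
scene red [137. 267.] 829 rect [504.7, -423.5, 116.8, 106.1, 75.1]
scene yellow [426. 123.] 30 rect [525.7, 556.1, 10.3, 39.2, 77.8]
scene yellow [443. 144.] 108 rect [598.3, 581.4, 12.1, 125.4, 82.3]
scene yellow [460. 167.] 43 rect [715.5, 530.7, 10.9, 42.6, 82.2]
scene yellow [528. 199.] 66 rect [889.1, 662.4, 10.1, 76.6, 10.4]
scene yellow [292. 223.] 24 rect [628.4, -1.9, 4.8, 36.3, 89.3]
scene yellow [284. 229.] 25 rect [631.3, -30.4, 37.5, 5.1, 5.7]
scene yellow [225. 278.] 1265 rect [657.3, -225.2, 115.8, 104.4, 78.8]
scene blue [185. 209.] 677 rect [404.0, -228.4, 98.8, 110.5, 2.6]
scene blue [302. 237.] 27 rect [679.9, -1.5, 5.5, 37.6, 89.2]
scene blue [295. 242.] 30 rect [681.9, -26.3, 40.1, 5.4, 5.7]
scene teal [370. 140.] 1019 rect [528.1, 320.6, 81.4, 189.5, 32.0]
scene teal [449. 138.] 41 rect [642.5, 526.4, 7.1, 114.0, 80.0]
scene teal [468. 162.] 20 rect [735.7, 514.5, 4.9, 40.6, 78.5]
[... 692 characters left out ...]
.9, 2.6]
side blue [243. 225.] 29 rect [681.0, -27.3, 43.4, 7.5, 5.8]
side blue [249. 229.] 30 rect [680.5, -1.9, 44.0, 7.7, 0.5]
side blue [485. 336.] 37 rect [542.7, 631.0, 7.2, 28.1, 84.4]
side blue [460. 359.] 178 rect [597.8, 613.1, 8.5, 118.5, 82.2]
side blue [430. 385.] 86 rect [702.9, 598.9, 9.5, 47.1, 79.8]
side teal [329. 254.] 226 rect [636.8, 253.9, 173.6, 12.4, 35.7]
side teal [371. 251.] 157 rect [554.4, 319.9, 123.9, 14.1, 31.1]
side teal [412. 265.] 192 rect [524.2, 415.0, 177.3, 20.1, 23.2]
side teal [482. 332.] 33 rect [591.7, 626.4, 6.5, 34.2, 87.4]
side teal [456. 354.] 100 rect [676.9, 616.9, 8.3, 109.7, 83.1]
side teal [427. 380.] 54 rect [765.8, 605.7, 9.8, 41.8, 81.9]
```

Run:
```python
from h import *
a=cap('scene');b=cap('side')
for n,c,px,z in [('plates',a,[(378,125),(366,152),(356,178)],.085),('platesB',b,[(330,252),(371,250),(412,265)],.085),('jarlid',a,[(367,211)],.1),('jarlidB',b,[(283,255)],.1),('vasetop',a,[(409,158)],.12),('vaseB',b,[(366,275)],.12),('rackB',b,[(318,276),(418,290)],.015),('jacks',b,[(318,215),(380,213)],.005),('bowl',b,[(401,230)],.03)]:
    print(n,(ray(c,px,z)[:,:2]*1000).round().tolist())
```

```text
plates [[479.0, 395.0], [547.0, 300.0], [608.0, 219.0]]
platesB [[614.0, 238.0], [531.0, 305.0], [502.0, 409.0]]
jarlid [[718.0, 174.0]]
jarlidB [[720.0, 177.0]]
vasetop [[644.0, 370.0]]
vaseB [[644.0, 369.0]]
rackB [[644.0, 231.0], [496.0, 439.0]]
jacks [[439.0, 45.0], [286.0, 173.0]]
bowl [[340.0, 282.0]]
```

Call:
move_arm --pt "-12.4 31.5 3 0 0 -5.6 42" --pt "-12.4 31.5 3 0 0 -5.6 42" --pt "-12.4 31.5 0 0 0 -5.6 42" --pt "-12.4 31.5 0 0 0 -5.6 42" --pt "-12.4 31.5 0 0 0 -5.6 42" --pt "-12.4 31.5 0 0 0 -5.6 42" --pt "-12.4 31.5 0 0 0 -5.6 42" --pt "-12.4 31.5 0 0 0 -5.6 42" --pt "-12.4 31.5 0 0 0 -5.6 42" --pt "-12.4 31.5 0 0 0 -5.6 42" --pt "0 0 0 0 0 0 42" --pt "0 0 0 0 0 0 42"

```text
time_s: 1.55
tcp_pos: [0.5505, 0.3157, 0.2325]
eef_rot: [-180.0, -0.0, -145.9]
contact_force: [-0.3, -0.2, 0.4]
gripper_width: 0.0366
```

Run:
```python
from h import *
s=get_state();print(s['joints'].round(1),s['tcp_pos'].round(4),s['eef_rot'].round(2),s['contact_force'].round(1),s['gripper_width'])
c=cap('wrist','w1.png')
for ce,n,p in comps(c,'teal',60): print(ce.round(),n,rect(c,p,.110))
```

```text
[  47.4   16.6   -4.2    0.   -69.2 -103.3] [0.5505 0.3157 0.2325] [-1.8000e+02 -1.0000e-02 -1.4586e+02] [-0.3 -0.2  0.4] 0.03659474015423678
[279. 119.] 61 [500.9, 284.0, 2.9, 10.5, 34.2]
[392. 166.] 2785 [486.4, 379.5, 82.5, 26.8, 33.7]
[168. 168.] 2546 [584.8, 236.8, 78.7, 36.9, 44.1]
```

View pics/w1.png

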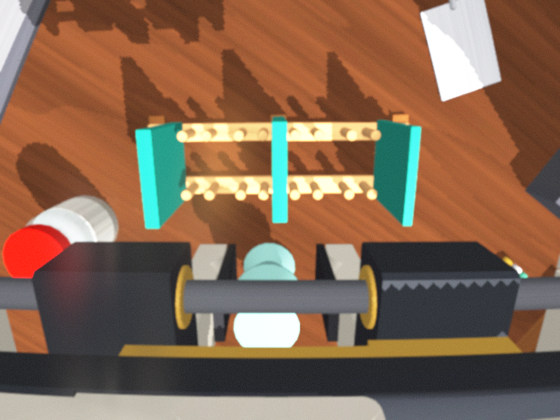

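The wrist view shows three plates with their bright top faces: left about x 138–158, middle 272–288, right 405–419, rows 118–228. They are in slots at both ends and in the middle of the rack, with empty slots between. The vase sits below at (268,290) and the jar at left.

```bash
cat >> h.py <<'E'
def tops(c,z=.110,mn=300):
    h=cv2.cvtColor(c['frame'],cv2.COLOR_BGR2HSV); m=cv2.inRange(h,np.array((75,120,150)),np.array((95,255,255)))
    n,l,s,ce=cv2.connectedComponentsWithStats(m)
    return [(ce[i].round().tolist(),int(s[i,4]),rect(c,np.argwhere(l==i)[:,::-1],z)) for i in range(1,n) if s[i,4]>=mn]
E
python3 - <<'E'
from h import *
c=cap('wrist')
f=cv2.cvtColor(c['frame'],cv2.COLOR_BGR2HSV)
for p in [(150,180),(170,180),(280,180),(392,180),(410,180)]: print(p,f[p[1],p[0]])
print(*tops(c,mn=100),sep='\n')
print((ray(c,[(144,130),(152,226),(280,118),(280,222),(413,126),(410,224)],.11)*1000).round(1).tolist())
E
```

```text
(150, 180) [ 88 195 250]
(170, 180) [ 85 181 163]
(280, 180) [ 89 182 252]
(392, 180) [ 86 201 108]
(410, 180) [ 89 164 253]
([280.0, 171.0], 1458, [534.7, 307.6, 79.7, 11.6, 34.0])
([160.0, 173.0], 3750, [589.6, 233.7, 82.0, 35.8, 35.0])
([412.0, 175.0], 1001, [479.3, 394.6, 79.3, 8.2, 34.6])
[[565.1, 202.8, 110.0], [629.2, 245.4, 110.0], [500.2, 283.5, 110.0], [567.8, 329.7, 110.0], [448.0, 370.1, 110.0], [509.9, 418.4, 110.0]]
```

Call:
move_arm --pt "-8 -4 0 0 0 0 42" --pt "-8 -4 -20 0 0 0.2 42" --pt "0 0 -40 0 0 0 42" --pt "0 0 -40 0 0 0 42" --pt "0 0 -30 0 0 0 42" --pt "0 0 -20 0 0 0 42" --pt "0 0 0 0 0 0 42" --pt "0 0 0 0 0 0 42" --pt "0 0 0 0 0 0 0" --pt "0 0 0 0 0 0 0" --pt "0 0 0 0 0 0 0" --pt "0 0 0 0 0 0 0" --pt "0 0 0 0 0 0 0" --pt "0 0 0 0 0 0 0" --squeeze 30

```text
time_s: 3.05
tcp_pos: [0.5351, 0.3075, 0.0833]
eef_rot: [180.0, 0.1, -145.8]
contact_force: [-3.0, 0.6, 5.4]
gripper_width: 0.012
```

Call:
move_arm --pt "0 0 10 0 0 0 0" --pt "0 0 25 0 0 0 0" --pt "0 0 40 0 0 0 0" --pt "0 0 40 0 0 0 0" --pt "0 0 30 0 0 0 0" --pt "-4.9 -15 0 0 0 -1.5 0" --pt "-4.9 -35 0 0 0 -3.5 0" --pt "-4.9 -40 0 0 0 -4 0" --pt "-4.9 -40 0 0 0 -4 0" --pt "-4.9 -40 0 0 0 -4 0" --pt "-4.9 -40 0 0 0 -4 0" --pt "-4.9 -40 0 0 0 -4 0" --pt "-4.9 -40 0 0 0 -3.5 0" --pt "-4.9 -30 0 0 0 -2 0" --pt "-4.9 -11 0 0 0 -1 0" --pt "0 0 0 0 0 0 0" --pt "0 0 0 0 0 0 0"

```text
time_s: 4.75
tcp_pos: [0.4857, -0.024, 0.2273]
eef_rot: [180.0, -0.0, -177.3]
contact_force: [-0.1, -0.1, -2.5]
gripper_width: 0.0118
```

Run:
```python
from h import *
s=get_state();print(s['joints'].round(1),s['tcp_pos'].round(4),s['eef_rot'].round(2),s['contact_force'].round(1))
c=cap('wrist','w2.png')
a=cap('scene');b=cap('side')
cv2.imwrite('pics/ab2.png',np.hstack([a['frame'][100:400,80:480],b['frame'][100:400,120:520]]))
for q in(a,b,c):
  for col in('red','yellow','blue'):
    for ce,n,p in comps(q,col,20): print(q['n'],col,ce.round(),n,rect(q,p,.053 if n<60 or q is c and n<900 else .008))
```

```text
[  20.4    2.5  -22.3   -0.   -65.2 -107.7] [ 0.4857 -0.024   0.2273] [ 1.7999e+02 -2.0000e-02 -1.7732e+02] [-0.1 -0.1 -2.5]
scene red [367. 211.] 402 [680.0, 223.1, 70.0, 65.6, 89.1]
scene red [283. 210.] 23 [580.4, -2.1, 4.9, 37.7, 89.3]
scene red [273. 215.] 25 [581.2, -34.7, 36.3, 5.2, 5.8]
scene red [137. 268.] 784 [504.1, -423.3, 116.8, 105.3, 75.9]
scene yellow [426. 123.] 30 [526.3, 556.1, 10.6, 40.1, 80.9]
scene yellow [442. 144.] 107 [597.8, 582.0, 12.2, 124.1, 83.1]
scene yellow [460. 167.] 41 [715.0, 531.0, 10.6, 41.5, 84.4]
scene yellow [528. 199.] 67 [891.2, 662.8, 11.9, 76.5, 15.4]
scene yellow [292. 223.] 24 [628.4, -1.9, 4.8, 36.3, 89.3]
scene yellow [284. 229.] 25 [631.3, -30.3, 37.5, 5.2, 3.9]
scene yellow [225. 278.] 1204 [657.5, -225.2, 115.6, 104.1, 79.0]
scene blue [185. 209.] 669 [404.0, -228.8, 98.7, 110.7, 2.6]
scene blue [302. 237.] 27 [679.9, -1.5, 5.5, 37.6, 89.2]
scene blue [295. 242.] 29 [681.9, -26.1, 40.1, 5.0, 5.8]
side red [212. 170.] 146 [505.0, -418.1, 121.2, 102.1, 75.6]
side red [267. 210.] 25 [582.3, -35.8, 45.9, 6.8, 6.0]
side red [275. 214.] 
[... 692 characters left out ...]
385.] 86 [702.9, 598.9, 9.5, 47.1, 79.8]
wrist yellow [ 73. 268.] 539 [587.5, -222.9, 38.5, 22.8, 82.4]
wrist yellow [235. 298.] 351 [609.8, -59.3, 8.7, 72.8, 89.9]
wrist yellow [316. 298.] 360 [605.4, 22.7, 71.6, 8.8, 5.6]
wrist yellow [ 90. 327.] 212 [652.4, -214.3, 10.4, 36.5, 74.0]
wrist yellow [291. 327.] 65 [640.4, -0.5, 28.1, 2.1, 3.5]
wrist yellow [260. 329.] 55 [643.8, -32.9, 24.5, 2.1, 2.0]
wrist yellow [300. 350.] 4677 [703.9, -17.2, 25.9, 476.7, 2.6]
wrist yellow [ 74. 349.] 50 [683.0, -235.0, 9.2, 17.7, 4.9]
wrist blue [101.  92.] 2976 [403.0, -226.1, 99.2, 112.0, 2.1]
wrist blue [77. 32.] 68 [363.4, -201.5, 4.9, 14.4, 0.6]
wrist blue [22. 34.] 24 [364.4, -251.1, 5.8, 3.3, 89.9]
```

View pics/w2.png

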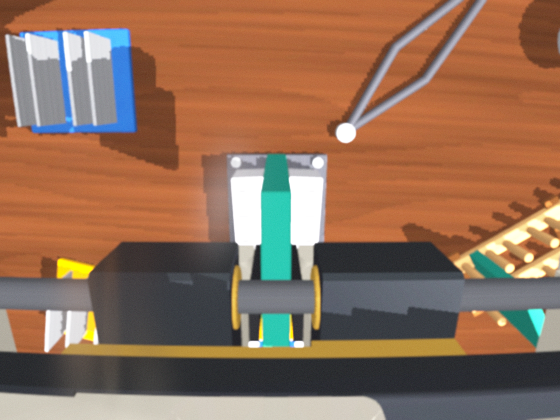

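Call:
move_arm --pt "0 0 -15 0 0 0 0" --pt "0 0 -30 0 0 0 0" --pt "0 0 -30 0 0 0 0" --pt "0 0 -20 0 0 0 0" --pt "0 0 -15 0 0 0 0" --pt "0 0 -10 0 0 0 0" --pt "0 0 -8 0 0 0 0" --pt "0 0 -6 0 0 0 0" --pt "0 0 -5 0 0 0 0" --pt "0 0 -4 0 0 0 0" --pt "0 0 0 0 0 0 0" --pt "0 0 0 0 0 0 0"

```text
time_s: 6.1
tcp_pos: [0.4862, -0.024, 0.0848]
eef_rot: [180.0, 0.0, -177.3]
contact_force: [0.6, -0.7, -2.2]
gripper_width: 0.0116
```

Call:
move_arm --pt "4 0.2 -1 0 0 0 0" --pt "10 0.5 0 0 0 0 0" --pt "12 0.6 0 0 0 0 0" --pt "12 0.6 0 0 0 0 0" --pt "12 0.6 0 0 0 0 0" --pt "12 0.6 0 0 0 0 0" --pt "12 0.6 0 0 0 0 0" --pt "10 0.4 0 0 0 0 0" --pt "5 0.2 0 0 0 0 0" --pt "3 0.1 0 0 0 0 0" --pt "0 0 0 0 0 0 0"

```text
time_s: 7.2
tcp_pos: [0.578, -0.0197, 0.0834]
eef_rot: [-180.0, -0.0, -177.3]
contact_force: [-0.3, 0.6, -3.2]
gripper_width: 0.0121
```

Call:
move_arm --pt "3 0.1 0 0 0 0 0" --pt "3 0.2 0 0 0 0 0" --pt "3 0.1 0 0 0 0 0" --pt "2 0.1 0 0 0 0 0" --pt "2 0.1 0 0 0 0 0" --pt "0 0 0 0 0 0 0"

```text
time_s: 7.8
tcp_pos: [0.591, -0.0188, 0.0834]
eef_rot: [180.0, -0.0, -177.3]
contact_force: [-1.5, 3.0, -3.1]
gripper_width: 0.012
```

Call:
move_arm --pt "1 0.4 0 0 0 0 0" --pt "2 0.1 0 0 0 0 0" --pt "2 0.1 0 0 0 0 0" --pt "0 0 0 0 0 0 0"

```text
time_s: 8.2
tcp_pos: [0.5943, -0.0186, 0.0831]
eef_rot: [-180.0, -0.2, -177.3]
contact_force: [-6.0, 2.7, 0.5]
gripper_width: 0.0123
```

Call:
move_arm --pt "2 0.1 0 0 0 0 0" --pt "1 0.1 0 0 0 0 0" --pt "0 0 0 0 0 0 0" --pt "0 0 0 0 0 0 0"

```text
time_s: 8.6
tcp_pos: [0.5956, -0.0185, 0.0829]
eef_rot: [-180.0, -0.4, -177.3]
contact_force: [-10.2, 4.3, 3.7]
gripper_width: 0.012
```

Run:
```python
from h import *
c=cap('scene'); f=c['frame'][150:290,220:360]; cv2.imwrite('pics/g1.png',cv2.resize(f,None,fx=4,fy=4,interpolation=2))
b=cap('side')['frame'][170:290,210:330]; cv2.imwrite('pics/g1b.png',cv2.resize(b,None,fx=4,fy=4,interpolation=2))
```

```text
(no output)
```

View pics/g1b.png

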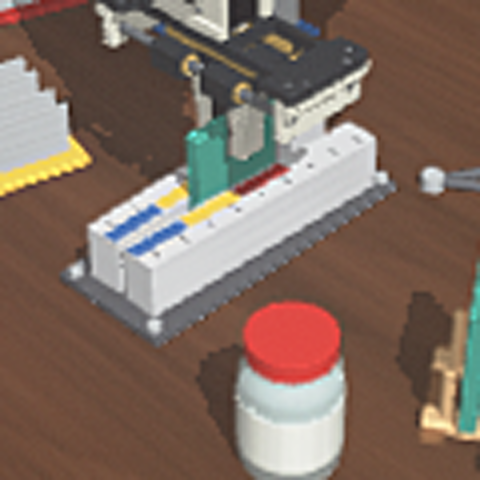

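The leading edge stops mid-yellow, so this is a 12 mm plate, which agrees with the gripper width of 12.0 mm. I'll free it, then look at the yellow carrier from close by.

Call:
move_arm --pt "-6 -0.3 0 0 0 0 0" --pt "-8 -0.4 0 0 0 0 0" --pt "-8 -0.4 0 0 0 0 0" --pt "0 0 10 0 0 0 0" --pt "0 0 30 0 0 0 0" --pt "0 0 40 0 0 0 0" --pt "0 0 40 0 0 0 0" --pt "0 0 25 0 0 0 0" --pt "20 -20 0 0 0 -1.7 0" --pt "25 -30 0 0 0 -2 0" --pt "25 -35 0 0 0 -2 0" --pt "25 -35 0 0 0 -2 0" --pt "25 -35 0 0 0 -2 0" --pt "20 -25 0 0 0 -2 0" --pt "15 -15 0 0 0 -2 0" --pt "0 0 0 0 0 0 0" --pt "0 0 0 0 0 0 0"

```text
time_s: 10.4
tcp_pos: [0.7317, -0.2149, 0.2285]
eef_rot: [-180.0, -0.0, 169.0]
contact_force: [0.1, 0.4, -2.8]
gripper_width: 0.012
```

Run:
```python
from h import *
s=get_state();print(s['tcp_pos'].round(4),s['eef_rot'].round(2),s['contact_force'].round(1))
for n in('wrist','scene'):
  c=cap(n,'w3.png' if n=='wrist' else None)
  for ce,k,p in comps(c,'yellow',250): print(n,ce.round(),k,rect(c,p,.008))
```

```text
[ 0.7317 -0.2149  0.2285] [-1.7999e+02 -4.0000e-02  1.6897e+02] [ 0.1  0.4 -2.8]
wrist [495.  25.] 606 [628.8, 25.1, 49.5, 12.0, 0.6]
wrist [463.  30.] 673 [628.8, -7.9, 52.6, 12.1, 5.1]
wrist [256. 100.] 8545 [658.6, -224.6, 112.2, 100.5, 78.7]
wrist [235. 297.] 268 [868.6, -288.3, 8.9, 81.5, 76.1]
wrist [316. 297.] 282 [886.4, -197.1, 9.9, 81.3, 81.9]
wrist [326. 349.] 3110 [954.8, -214.1, 387.3, 24.6, 79.0]
scene [220. 283.] 730 [660.6, -241.7, 84.4, 91.6, 78.6]
```

View pics/w3.png

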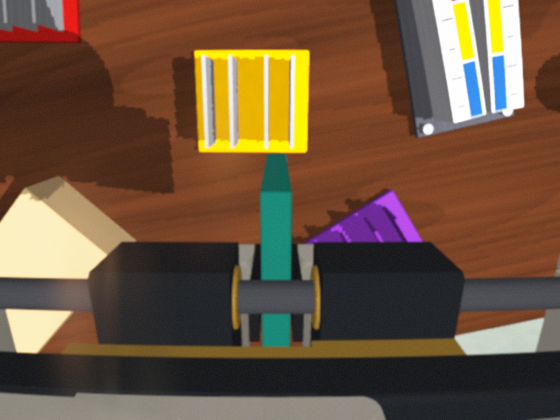

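Clean view of the yellow carrier at px (256,100), 112 x 100 mm as it should be. I'll use its right-hand slot (slot0).

Call:
move_arm --pt "-15 -7 0 0 0 -0.3 0" --pt "-25 -11 0 0 0 0 0" --pt "-24 -11 0 0 0 0 0" --pt "-14.4 -7.2 0 0 0 0 0" --pt "0 0 -15 0 0 0 0" --pt "0 0 -25 0 0 0 0" --pt "0 0 -25 0 0 0 0" --pt "0 0 -15 0 0 0 0" --pt "0 0 0 0 0 0 0" --pt "0 0 0 0 0 0 0"

```text
time_s: 11.5
tcp_pos: [0.6542, -0.2504, 0.149]
eef_rot: [-180.0, 0.0, 168.7]
contact_force: [1.5, -0.1, -1.5]
gripper_width: 0.0121
```

Call:
move_arm --pt "-0.9 -0.6 -8 0 0 0 0" --pt "0 0 -10 0 0 0 0" --pt "0 0 -10 0 0 0 0" --pt "0 0 -10 0 0 0 0" --pt "0 0 -10 0 0 0 0" --pt "0 0 -8 0 0 0 0" --pt "0 0 -5 0 0 0 0" --pt "0 0 -3 0 0 0 0" --pt "0 0 -2 0 0 0 0" --pt "0 0 0 0 0 0 0"

```text
time_s: 12.5
tcp_pos: [0.6527, -0.2511, 0.0825]
eef_rot: [-180.0, 0.0, 168.7]
contact_force: [-0.4, 0.4, -2.0]
gripper_width: 0.012
```

Not touching the floor yet; I'll lower gently, then release.

Call:
move_arm --pt "0 0 -1 0 0 0 0" --pt "0 0 -1 0 0 0 0" --pt "0 0 0 0 0 0 0"

```text
time_s: 12.8
tcp_pos: [0.653, -0.2512, 0.0815]
eef_rot: [-180.0, 0.1, 168.7]
contact_force: [-1.9, 0.0, 2.0]
gripper_width: 0.012
```

Call:
move_arm --pt "0 0 0 0 0 0 32" --pt "0 0 0 0 0 0 32" --pt "0 0 0 0 0 0 32" --pt "0 0 0 0 0 0 32" --pt "0 0 5 0 0 0 32" --pt "0 0 15 0 0 0 32" --pt "0 0 30 0 0 0 32" --pt "0 0 40 0 0 0 32" --pt "0 0 40 0 0 0 32" --pt "25 10 15 0 0 0 42" --pt "45 15 0 0 0 0 42" --pt "20 5 0 0 0 0 42" --pt "0 0 0 0 0 0 42" --pt "0 0 0 0 0 0 42"

```text
time_s: 14.2
tcp_pos: [0.7428, -0.2209, 0.226]
eef_rot: [-180.0, -0.0, 168.7]
contact_force: [0.1, 0.1, -0.5]
gripper_width: 0.037
```

Run:
```python
from h import *
s=get_state();print(s['tcp_pos'].round(4),s['eef_rot'].round(2),s['contact_force'].round(1))
c=cap('wrist','w4.png')
print(tops(c,.108)); print([ (k,rect(c,p,.008)) for ce,k,p in comps(c,'yellow',1000)])
```

```text
[ 0.7428 -0.2209  0.226 ] [-179.99   -0.    168.73] [ 0.1  0.1 -0.5]
[([212.0, 84.0], 1869, [653.2, -249.9, 12.1, 79.1, 79.2])]
[(np.int32(6597), [660.0, -213.1, 89.3, 99.3, 78.7]), (np.int32(3367), [971.1, -187.4, 457.2, 24.5, 78.8])]
```

View pics/w4.png

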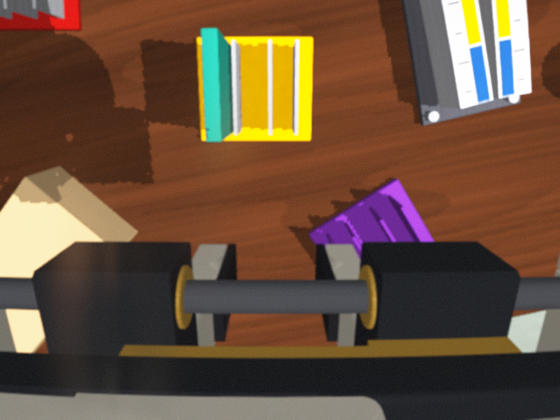

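Plate 1 stands in yellow slot0: its top edge is at (653.2,-249.9) mm against the slot at (653.3,-251.1). Next is the plate at the far end of the rack.

Call:
move_arm --pt "-9.4 22 0 0 0 1.6 42" --pt "-18.8 44 0 0 0 3.25 42" --pt "-18.8 44 0 0 0 3.25 42" --pt "-18.8 44 0 0 0 3.25 42" --pt "-18.8 44 0 0 0 3.25 42" --pt "-18.8 44 0 0 0 3.25 42" --pt "-18.8 44 0 0 0 3.25 42" --pt "-18.8 44 0 0 0 3.25 42" --pt "-18.8 44 0 0 0 3.25 42" --pt "-18.8 44 0 0 0 3.25 42" --pt "-18.8 44 0 0 0 3.25 42" --pt "-18.8 44 0 0 0 3.25 42" --pt "-18.8 44 0 0 0 3.25 42" --pt "-18.8 44 0 0 0 3.25 42" --pt "-9.4 22 0 0 0 1.6 42" --pt "0 0 0 0 0 0 42" --pt "0 0 0 0 0 0 42"

```text
time_s: 15.95
tcp_pos: [0.4791, 0.3945, 0.2263]
eef_rot: [180.0, 0.0, -145.8]
contact_force: [-0.2, -0.9, 1.1]
gripper_width: 0.0367
```

Call:
move_arm --pt "0 0 -20 0 0 0 42" --pt "0 0 -40 0 0 0 42" --pt "0 0 -40 0 0 0 42" --pt "0 0 -28 0 0 0 42" --pt "0 0 -15 0 0 0 42" --pt "0 0 0 0 0 0 42" --pt "0 0 0 0 0 0 42" --pt "0 0 0 0 0 0 0" --pt "0 0 0 0 0 0 0" --pt "0 0 0 0 0 0 0" --pt "0 0 0 0 0 0 0" --pt "0 0 0 0 0 0 0" --pt "0 0 0 0 0 0 0" --squeeze 30

```text
time_s: 17.25
tcp_pos: [0.4796, 0.3952, 0.083]
eef_rot: [180.0, 0.0, -145.8]
contact_force: [-0.0, 0.1, 4.8]
gripper_width: 0.0083
```

Call:
move_arm --pt "0 0 10 0 0 0 0" --pt "0 0 25 0 0 0 0" --pt "0 0 40 0 0 0 0" --pt "0 0 40 0 0 0 0" --pt "0 0 30 0 0 0 0" --pt "0.4 -19 0 0 0 -1.5 0" --pt "0.6 -35 0 0 0 -3 0" --pt "0.6 -40 0 0 0 -3 0" --pt "0.6 -40 0 0 0 -3 0" --pt "0.6 -40 0 0 0 -3 0" --pt "0.6 -40 0 0 0 -3 0" --pt "0.6 -40 0 0 0 -3 0" --pt "0.6 -40 0 0 0 -3 0" --pt "0.6 -40 0 0 0 -3 0" --pt "0.6 -40 0 0 0 -3 0" --pt "0.3 -30 0 0 0 -2 0" --pt "0.3 -14.3 0 0 0 -1 0" --pt "0 0 0 0 0 0 0" --pt "0 0 0 0 0 0 0"

```text
time_s: 19.15
tcp_pos: [0.4853, -0.0238, 0.2272]
eef_rot: [180.0, -0.0, -177.4]
contact_force: [0.4, 1.0, -1.4]
gripper_width: 0.0076
```

Call:
move_arm --pt "0 0.5 -15 0 0 0 0" --pt "0 0 -30 0 0 0 0" --pt "0 0 -30 0 0 0 0" --pt "0 0 -20 0 0 0 0" --pt "0 0 -15 0 0 0 0" --pt "0 0 -10 0 0 0 0" --pt "0 0 -8 0 0 0 0" --pt "0 0 -6 0 0 0 0" --pt "0 0 -5 0 0 0 0" --pt "0 0 -5 0 0 0 0" --pt "0 0 0 0 0 0 0" --pt "0 0 0 0 0 0 0"

```text
time_s: 20.35
tcp_pos: [0.486, -0.0229, 0.0837]
eef_rot: [180.0, 0.0, -177.4]
contact_force: [0.4, -0.4, -1.0]
gripper_width: 0.0078
```

Call:
move_arm --pt "5 0.2 0 0 0 0 0" --pt "10 0.5 0 0 0 0 0" --pt "14 0.6 0 0 0 0 0" --pt "14 0.7 0 0 0 0 0" --pt "14 0.6 0 0 0 0 0" --pt "14 0.7 0 0 0 0 0" --pt "14 0.6 0 0 0 0 0" --pt "14 0.7 0 0 0 0 0" --pt "14 0.7 0 0 0 0 0" --pt "12 0.6 0 0 0 0 0" --pt "8 0.4 0 0 0 0 0" --pt "5 0.2 0 0 0 0 0" --pt "2 0.1 0 0 0 0 0" --pt "0 0 0 0 0 0 0"

```text
time_s: 21.75
tcp_pos: [0.6258, -0.0163, 0.0835]
eef_rot: [180.0, -0.0, -177.4]
contact_force: [0.9, 0.3, -1.3]
gripper_width: 0.0075
```

Call:
move_arm --pt "3 0.1 0 0 0 0 0" --pt "3 0.2 0 0 0 0 0" --pt "3 0.1 0 0 0 0 0" --pt "3 0.1 0 0 0 0 0" --pt "3 0.1 0 0 0 0 0" --pt "2 0.1 0 0 0 0 0" --pt "0 0 0 0 0 0 0"

```text
time_s: 22.45
tcp_pos: [0.643, -0.0158, 0.0834]
eef_rot: [-180.0, -0.0, -177.4]
contact_force: [-0.2, -2.0, -2.6]
gripper_width: 0.0081
```

Call:
move_arm --pt "2 -0.1 0 0 0 0 0" --pt "2 0.1 0 0 0 0 0" --pt "2 0.1 0 0 0 0 0" --pt "0 0 0 0 0 0 0" --pt "0 0 0 0 0 0 0"

```text
time_s: 22.95
tcp_pos: [0.6458, -0.0157, 0.0829]
eef_rot: [-180.0, -0.3, -177.4]
contact_force: [-9.6, 1.8, 3.6]
gripper_width: 0.008
```

Run:
```python
from h import *
b=cap('side')['frame'][170:290,210:330]; cv2.imwrite('pics/g2b.png',cv2.resize(b,None,fx=3,fy=3,interpolation=2))
```

```text
(no output)
```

View pics/g2b.png

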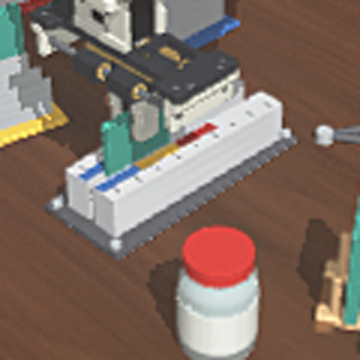

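The leading edge is mid-blue, so 8 mm, and the gripper width agrees. I'll free it and look at the blue carrier.

Call:
move_arm --pt "-6 -0.3 0 0 0 0 0" --pt "-8 -0.4 0 0 0 0 0" --pt "-8 -0.4 0 0 0 0 0" --pt "0 0 10 0 0 0 0" --pt "0 0 30 0 0 0 0" --pt "0 0 40 0 0 0 0" --pt "0 0 40 0 0 0 0" --pt "0 0 25 0 0 0 0" --pt "-15 -20 0 0 0 0 0" --pt "-20 -30 0 0 0 0 0" --pt "-25 -40 0 0 0 0 0" --pt "-25 -40 0 0 0 0 0" --pt "-25 -40 0 0 0 -0.5 0" --pt "-16 -25 0 0 0 0 0" --pt "-8 -14 0 0 0 0 0" --pt "0 0 0 0 0 0 0" --pt "0 0 0 0 0 0 0"

```text
time_s: 24.7
tcp_pos: [0.4934, -0.2255, 0.2291]
eef_rot: [-180.0, 0.1, -177.9]
contact_force: [1.2, -0.1, -1.8]
gripper_width: 0.0076
```

Run:
```python
from h import *
s=get_state();print(s['tcp_pos'].round(4),s['eef_rot'].round(2),s['contact_force'].round(1))
for n in('wrist','scene'):
  c=cap(n,'w5.png' if n=='wrist' else None)
  for ce,k,p in comps(c,'blue',150): print(n,ce.round(),k,rect(c,p,.008))
  if n=='scene':
    for k in('yellow','red'):
      for ce,m,p in comps(c,k,300): print(k,ce.round(),m,rect(c,p,.008))
```

```text
[ 0.4934 -0.2255  0.2291] [-1.8000e+02  7.0000e-02 -1.7788e+02] [ 1.2 -0.1 -1.8]
wrist [244.  80.] 2656 [402.7, -228.0, 98.3, 111.3, 2.2]
wrist [285.  73.] 3972 [398.9, -218.6, 91.1, 58.5, 2.3]
scene [185. 210.] 639 [404.1, -229.0, 98.8, 111.8, 2.6]
yellow [227. 278.] 1042 [657.4, -225.3, 115.9, 104.0, 78.9]
red [367. 211.] 401 [680.0, 222.8, 69.5, 65.6, 89.1]
red [137. 268.] 768 [503.8, -423.1, 116.5, 106.0, 75.9]
```

Call:
move_arm --pt "-15 -5 0 0 0 0.2 0" --pt "-30 -10 0 0 0 0 0" --pt "-30 -10 0 0 0 0 0" --pt "-14.3 -4 0 0 0 0 0" --pt "0 0 -15 0 0 0 0" --pt "0 0 -25 0 0 0 0" --pt "0 0 -25 0 0 0 0" --pt "0 0 -12 0 0 0 0" --pt "0 0 0 0 0 0 0" --pt "0 0 0 0 0 0 0"

```text
time_s: 25.8
tcp_pos: [0.4042, -0.2547, 0.1522]
eef_rot: [-180.0, 0.0, -177.6]
contact_force: [-0.2, -0.8, -1.0]
gripper_width: 0.0078
```

Run:
```python
from h import *
s=get_state();print(s['tcp_pos'].round(4),s['eef_rot'].round(2),s['joints'].round(1))
a=cap('scene')['frame'][150:260,130:240];b=cap('side')['frame'][110:220,220:330]
cv2.imwrite('pics/p5.png',cv2.resize(np.hstack([a,b]),None,fx=3.6,fy=3.6,interpolation=2))
```

```text
[ 0.4042 -0.2547  0.1522] [-1.7997e+02  2.0000e-02 -1.7760e+02] [ -8.5   5.6 -29.6   0.  -54.8 -79.1]
```

View pics/p5.png

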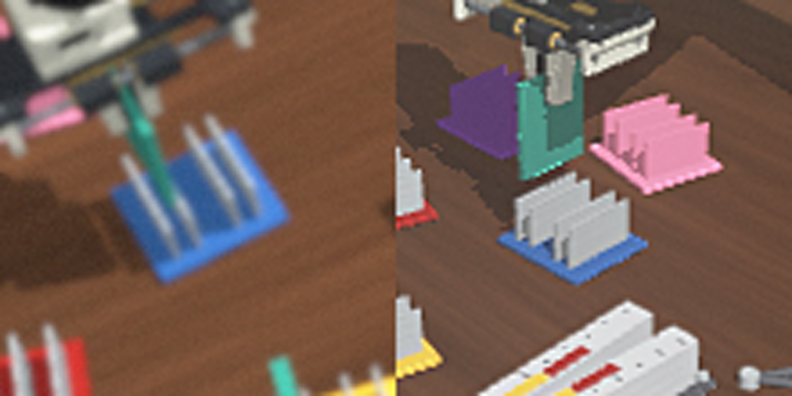

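The plate hangs over blue slot0, between its two sheets in both views, so I'll lower it.

Call:
move_arm --pt "0 0 -10 0 0 0 0" --pt "0 0 -10 0 0 0 0" --pt "0 0 -10 0 0 0 0" --pt "0 0 -10 0 0 0 0" --pt "0 0 -10 0 0 0 0" --pt "0 0 -8 0 0 0 0" --pt "0 0 -5 0 0 0 0" --pt "0 0 -4 0 0 0 0" --pt "0 0 -2 0 0 0 0" --pt "0 0 -1 0 0 0 0" --pt "0 0 -1 0 0 0 0" --pt "0 0 0 0 0 0 0"

```text
time_s: 27.1
tcp_pos: [0.4037, -0.2547, 0.0811]
eef_rot: [-180.0, 0.0, -177.6]
contact_force: [-1.4, 0.4, 2.3]
gripper_width: 0.0078
```

Call:
move_arm --pt "0 0 0 0 0 0 28" --pt "0 0 0 0 0 0 28" --pt "0 0 0 0 0 0 28" --pt "0 0 0 0 0 0 28" --pt "0 0 5 0 0 0 28" --pt "0 0 15 0 0 0 28" --pt "0 0 30 0 0 0 28" --pt "0 0 40 0 0 0 28" --pt "0 0 40 0 0 0 28" --pt "25 10 15 0 0 0 42" --pt "45 15 0 0 0 0 42" --pt "25 5 0 0 0 0 42" --pt "0 0 0 0 0 0 42" --pt "0 0 0 0 0 0 42"

```text
time_s: 28.5
tcp_pos: [0.4985, -0.2243, 0.2252]
eef_rot: [180.0, -0.1, -177.6]
contact_force: [-0.1, 0.0, 0.2]
gripper_width: 0.0368
```

Run:
```python
from h import *
s=get_state();print(s['tcp_pos'].round(4),s['eef_rot'].round(2))
c=cap('wrist','w6.png')
print(tops(c,.108)); print([ (k,rect(c,p,.008)) for ce,k,p in comps(c,'blue',500)])
```

```text
[ 0.4985 -0.2243  0.2252] [ 1.7999e+02 -6.0000e-02 -1.7762e+02]
[([242.0, 66.0], 1838, [404.0, -251.8, 79.2, 12.7, 2.2]), ([245.0, 334.0], 310, [622.8, -245.5, 11.5, 27.8, 79.3])]
[(np.int32(1511), [403.1, -228.0, 98.6, 111.2, 2.1]), (np.int32(2946), [399.1, -228.1, 90.6, 34.1, 2.4]), (np.int32(1170), [398.2, -197.8, 91.7, 15.4, 2.5])]
```

Call:
move_arm --pt "5.5 22 0 0 0 2 42" --pt "11 40 0 0 0 2.6 42" --pt "11 40 0 0 0 2.6 42" --pt "11 40 0 0 0 2.6 42" --pt "11 40 0 0 0 2.6 42" --pt "11 40 0 0 0 2.6 42" --pt "11 40 0 0 0 2.6 42" --pt "11 40 0 0 0 2.6 42" --pt "11 40 0 0 0 2.6 42" --pt "11 40 0 0 0 2.6 42" --pt "11 40 0 0 0 2.6 42" --pt "11 40 0 0 0 2.6 42" --pt "6 10 0 0 0 1.2 42" --pt "0 0 0 0 0 0 42" --pt "0 0 0 0 0 0 42"

```text
time_s: 30.05
tcp_pos: [0.6306, 0.2463, 0.2255]
eef_rot: [-180.0, -0.0, -145.9]
contact_force: [-0.2, -0.7, -0.4]
gripper_width: 0.0364
```

Run:
```python
from h import *
s=get_state();print(s['tcp_pos'].round(4),s['eef_rot'].round(2))
c=cap('wrist','w7.png')
h=cv2.cvtColor(c['frame'],cv2.COLOR_BGR2HSV); m=cv2.inRange(h,np.array((75,120,215)),np.array((95,255,255)))
n,l,st,ce=cv2.connectedComponentsWithStats(m)
for i in range(1,n):
  if st[i,4]>300: print(ce[i].round(),st[i,4],rect(c,np.argwhere(l==i)[:,::-1],.11))
```

```text
[0.6306 0.2463 0.2255] [-1.8000e+02 -4.0000e-02 -1.4591e+02]
[277. 148.] 1467 [598.4, 224.5, 78.6, 10.8, 34.5]
```

View pics/w7.png

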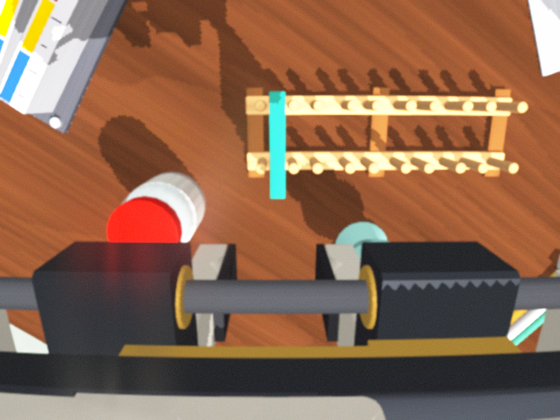

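The last plate's top is at px (277,148), which puts it at (598,224) mm.

Call:
move_arm --pt "-16 -11 0 0 0 0 42" --pt "-16.2 -10.8 -10 0 0 0.2 42" --pt "0 0 -20 0 0 0 42" --pt "0 0 -40 0 0 0 42" --pt "0 0 -40 0 0 0 42" --pt "0 0 -22 0 0 0 42" --pt "0 0 -10 0 0 0 42" --pt "0 0 0 0 0 0 42" --pt "0 0 0 0 0 0 42" --pt "0 0 0 0 0 0 0" --pt "0 0 0 0 0 0 0" --pt "0 0 0 0 0 0 0" --pt "0 0 0 0 0 0 0" --pt "0 0 0 0 0 0 0" --pt "0 0 0 0 0 0 0" --squeeze 30

```text
time_s: 31.6
tcp_pos: [0.599, 0.2258, 0.0841]
eef_rot: [-180.0, 0.0, -145.6]
contact_force: [-1.3, 0.4, 5.8]
gripper_width: 0.0115
```

Call:
move_arm --pt "0 0 10 0 0 0 0" --pt "0 0 25 0 0 0 0" --pt "0 0 40 0 0 0 0" --pt "0 0 40 0 0 0 0" --pt "0 0 30 0 0 0 0" --pt "-8 -16.2 0 0 0 -1.7 0" --pt "-14 -30 0 0 0 -4 0" --pt "-16 -35 0 0 0 -5 0" --pt "-16 -35 0 0 0 -5 0" --pt "-16 -35 0 0 0 -5 0" --pt "-16 -35 0 0 0 -5 0" --pt "-14 -32 0 0 0 -3 0" --pt "-9 -21 0 0 0 -2 0" --pt "-4 -10 0 0 0 -1 0" --pt "0 0 0 0 0 0 0" --pt "0 0 0 0 0 0 0"

```text
time_s: 33.2
tcp_pos: [0.4859, -0.0235, 0.2284]
eef_rot: [180.0, -0.0, -177.4]
contact_force: [0.8, -0.1, -2.0]
gripper_width: 0.0121
```

Call:
move_arm --pt "0 0 -15 0 0 0 0" --pt "0 0 -30 0 0 0 0" --pt "0 0 -30 0 0 0 0" --pt "0 0 -20 0 0 0 0" --pt "0 0 -15 0 0 0 0" --pt "0 0 -10 0 0 0 0" --pt "0 0 -8 0 0 0 0" --pt "0 0 -6 0 0 0 0" --pt "0 0 -5 0 0 0 0" --pt "0 0 -5 0 0 0 0" --pt "0 0 0 0 0 0 0" --pt "0 0 0 0 0 0 0"

```text
time_s: 34.4
tcp_pos: [0.486, -0.0236, 0.0848]
eef_rot: [180.0, 0.0, -177.4]
contact_force: [-0.4, 0.5, -2.3]
gripper_width: 0.0118
```

Call:
move_arm --pt "4 0.2 0 0 0 0 0" --pt "10 0.5 0 0 0 0 0" --pt "12 0.6 0 0 0 0 0" --pt "12 0.6 0 0 0 0 0" --pt "12 0.6 0 0 0 0 0" --pt "12 0.6 0 0 0 0 0" --pt "12 0.6 0 0 0 0 0" --pt "10 0.4 0 0 0 0 0" --pt "5 0.2 0 0 0 0 0" --pt "3 0.1 0 0 0 0 0" --pt "3 0.1 0 0 0 0 0" --pt "3 0.2 0 0 0 0 0" --pt "3 0.1 0 0 0 0 0" --pt "2 0.1 0 0 0 0 0" --pt "0 0 0 0 0 0 0"

```text
time_s: 35.9
tcp_pos: [0.5891, -0.0186, 0.0846]
eef_rot: [180.0, 0.0, -177.3]
contact_force: [0.1, 1.3, -1.9]
gripper_width: 0.0116
```

Call:
move_arm --pt "2 0.2 0 0 0 0 0" --pt "2 0.1 0 0 0 0 0" --pt "2 0.1 0 0 0 0 0" --pt "2 0.1 0 0 0 0 0" --pt "0 0 0 0 0 0 0" --pt "0 0 0 0 0 0 0"

```text
time_s: 36.5
tcp_pos: [0.5958, -0.0183, 0.0842]
eef_rot: [-180.0, -0.1, -177.4]
contact_force: [-4.4, 2.3, 0.6]
gripper_width: 0.0116
```

Call:
move_arm --pt "2 0.1 0 0 0 0 0" --pt "1 0 0 0 0 0 0" --pt "0 0 0 0 0 0 0" --pt "0 0 0 0 0 0 0"

```text
time_s: 36.9
tcp_pos: [0.5969, -0.0183, 0.084]
eef_rot: [-180.0, -0.3, -177.4]
contact_force: [-9.6, 3.9, 4.3]
gripper_width: 0.0118
```

Run:
```python
from h import *
b=cap('side')['frame'][170:290,210:330]; cv2.imwrite('pics/g3b.png',cv2.resize(b,None,fx=3,fy=3,interpolation=2))
```

```text
(no output)
```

View pics/g3b.png

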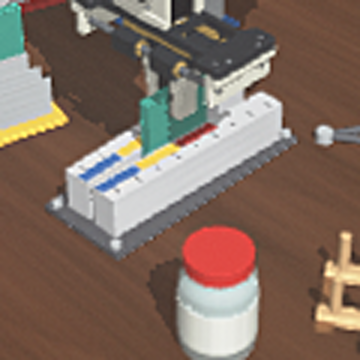

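Mid-yellow: 12 mm. I'll free it, look at the yellow carrier again, then place it in slot1.

Call:
move_arm --pt "-6 -0.3 0 0 0 0 0" --pt "-8 -0.4 0 0 0 0 0" --pt "-8 -0.4 0 0 0 0 0" --pt "0 0 10 0 0 0 0" --pt "0 0 30 0 0 0 0" --pt "0 0 40 0 0 0 0" --pt "0 0 40 0 0 0 0" --pt "0 0 25 0 0 0 0" --pt "20 -20 0 0 0 -1.7 0" --pt "25 -30 0 0 0 -2 0" --pt "25 -35 0 0 0 -2 0" --pt "25 -35 0 0 0 -2 0" --pt "25 -35 0 0 0 -2 0" --pt "20 -25 0 0 0 -2 0" --pt "15 -15 0 0 0 -2.2 0" --pt "0 0 0 0 0 0 0" --pt "0 0 0 0 0 0 0"

```text
time_s: 38.65
tcp_pos: [0.7327, -0.2146, 0.2295]
eef_rot: [-180.0, -0.0, 168.7]
contact_force: [0.4, 0.2, -2.5]
gripper_width: 0.0119
```

Run:
```python
from h import *
s=get_state();print(s['tcp_pos'].round(4),s['eef_rot'].round(2),s['contact_force'].round(1))
c=cap('wrist','w8.png')
print(tops(c,.108))
for ce,k,p in comps(c,'yellow',600): print(ce.round(),k,rect(c,p,.008))
```

```text
[ 0.7327 -0.2146  0.2295] [-1.8000e+02 -3.0000e-02  1.6873e+02] [ 0.4  0.2 -2.5]
[([207.0, 89.0], 1435, [645.8, -248.4, 12.1, 63.5, 79.1])]
[462.  29.] 673 [628.5, -8.0, 53.1, 12.1, 5.0]
[270.  99.] 6389 [660.3, -212.8, 88.5, 99.7, 78.8]
[324. 349.] 3071 [956.1, -217.6, 394.0, 24.9, 78.8]
```

View pics/w8.png

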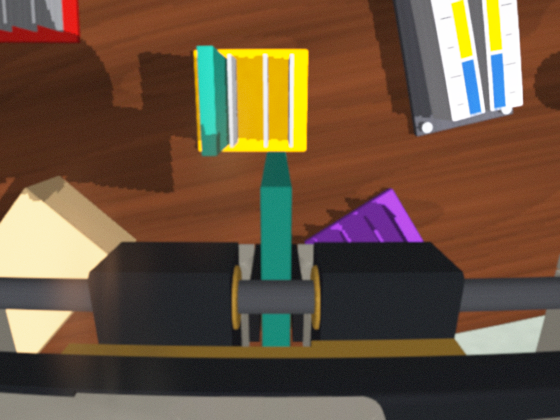

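The yellow carrier hasn't moved: its visible part gives the same rectangle as before. Slot1 lies between the sheets at px 266 and 292 and is free.

Call:
move_arm --pt "-15 4 0 0 0 0 0" --pt "-25 6 0 0 0 0 0" --pt "-20 4.5 0 0 0 0 0" --pt "-8.8 2 0 0 0 0 0" --pt "0 0 -15 0 0 0 0" --pt "0 0 -25 0 0 0 0" --pt "0 0 -25 0 0 0 0" --pt "0 0 -14 0 0 0 0" --pt "0 0 0 0 0 0 0" --pt "0 0 0 0 0 0 0"

```text
time_s: 39.7
tcp_pos: [0.6647, -0.1979, 0.1508]
eef_rot: [-180.0, 0.0, 168.8]
contact_force: [0.6, 0.1, -1.3]
gripper_width: 0.0117
```

Call:
move_arm --pt "-0.8 -0.2 -8 0 0 0 0" --pt "0 0 -10 0 0 0 0" --pt "0 0 -10 0 0 0 0" --pt "0 0 -10 0 0 0 0" --pt "0 0 -10 0 0 0 0" --pt "0 0 -8 0 0 0 0" --pt "0 0 -5 0 0 0 0" --pt "0 0 -3 0 0 0 0" --pt "0 0 -2 0 0 0 0" --pt "0 0 -1 0 0 0 0" --pt "0 0 -1 0 0 0 0" --pt "0 0 0 0 0 0 0"

```text
time_s: 40.9
tcp_pos: [0.6634, -0.1979, 0.0827]
eef_rot: [180.0, 0.0, 168.8]
contact_force: [-0.6, 0.4, -1.9]
gripper_width: 0.0119
```

Call:
move_arm --pt "0 0 -1 0 0 0 0" --pt "0 0 -0.5 0 0 0 0" --pt "0 0 0 0 0 0 0"

```text
time_s: 41.2
tcp_pos: [0.6635, -0.198, 0.0821]
eef_rot: [-180.0, 0.1, 168.8]
contact_force: [-2.0, 1.0, 5.5]
gripper_width: 0.0121
```

Seated on the base. Release, lift and check.

Call:
move_arm --pt "0 0 0 0 0 0 32" --pt "0 0 0 0 0 0 32" --pt "0 0 0 0 0 0 32" --pt "0 0 0 0 0 0 32" --pt "0 0 5 0 0 0 32" --pt "0 0 15 0 0 0 32" --pt "0 0 30 0 0 0 32" --pt "0 0 40 0 0 0 32" --pt "0 0 40 0 0 0 32" --pt "25 0 15 0 0 0 32" --pt "45 0 0 0 0 0 32" --pt "20 -10 0 0 0 0 32" --pt "0 0 0 0 0 0 32" --pt "0 0 0 0 0 0 32" --pt "0 0 0 0 0 0 32"

```text
time_s: 42.7
tcp_pos: [0.7528, -0.2079, 0.227]
eef_rot: [-180.0, 0.0, 168.7]
contact_force: [0.3, 0.0, 0.3]
gripper_width: 0.0279
```

Run:
```python
from h import *
s=get_state();print(s['tcp_pos'].round(4),s['contact_force'].round(1))
c=cap('wrist'); print(tops(c,.108))
a=cap('scene');b=cap('side')
for col in('blue','yellow','red'): print(col,[(int(k),rect(a,p,.008)) for ce,k,p in comps(a,col,300)])
print('side teal',[(ce.round().tolist(),int(k)) for ce,k,p in comps(b,'teal',60)])
cv2.imwrite('pics/end.png',np.hstack([a['frame'][100:400,80:480],b['frame'][100:400,120:520]]))
```

```text
[ 0.7528 -0.2079  0.227 ] [0.3 0.  0.3]
[([265.0, 71.0], 1844, [662.0, -197.4, 11.5, 78.0, 78.7]), ([191.0, 70.0], 1822, [650.9, -249.7, 12.5, 74.8, 78.8])]
blue [(527, [405.0, -231.2, 97.2, 105.5, 2.5])]
yellow [(567, [677.2, -229.1, 115.8, 63.8, 78.7])]
red [(401, [680.0, 223.3, 70.5, 65.6, 89.1]), (834, [505.0, -422.9, 115.9, 106.9, 75.5])]
side teal [([262.0, 157.0], 278), ([208.0, 187.0], 725), ([456.0, 354.0], 100)]
```

View pics/end.png

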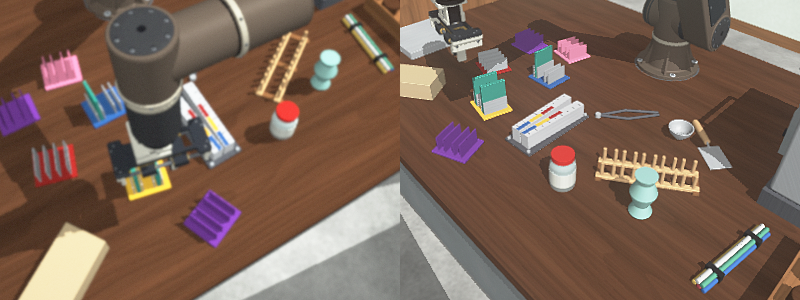

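The rack is empty. Two plates stand upright in yellow and one in blue, the bystanders are where they were, and the gripper is clear.

```bash
python3 -c "
from plant import *
print(close_job(), get_state()['time_s'])"
```

```text
the job is handed in; nothing more can be done
the job is handed in; nothing more can be done
```

All three plates in the rack are gauged and filed, and the job was handed in about 43 s into the 210 s allowed.

| Plate in rack | Gauge reading | Gripper width | Filed in |
|---|---|---|---|
| middle | mid-yellow, 12 mm | 12.0 mm | yellow slot0 |
| far end | mid-blue, 8 mm | 8.0 mm | blue slot0 |
| near end | mid-yellow, 12 mm | 11.8 mm | yellow slot1 |

- **Seating:** the plate tops measured within about 3 mm of their slot centres. Each plate touched the carrier base before I let go.
- **Blue plate:** its fit was measured right after placing; at the end I only saw it upright in the pictures.
- **Rest of the bench:** the last views showed the rack empty, the bystanders apparently unmoved, and the gripper clear. I saw no carrier get knocked.
- **Disagreements:** my first rough look suggested the near-end plate was 16 mm because its side face was in view. The gauge and gripper both settled it at 12 mm. No other checks failed or disagreed.

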